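# Join a split valve housing on its dowels and hold it shut against its spring

## Task

Slide the lower half of the aluminium valve housing along the bench, without lifting it off the bench, from its taped outline into the empty taped outline, centred in it and square with the tape. Then fit the matching cover over its two dowels and press it down against the spring plunger until the two halves meet flush, and finish while still gripping the cover and holding the pair pressed shut. Leave everything else on the bench where it is.

Things in the scene. Friction and masses are not known exactly. Their poses are not given: they have to be found in the camera images.
- lower_half: Loose aluminium block 90 (x) x 60 (y) x 32 high, 0.6 kg. Origin: centre of underside; x along its length, z up. Its top is the mating face. On it at x = +30 and -30 (y = 0) stand two steel dowels, 10 diameter, 15 tall (tips 47 above the origin; last 5 mm taper to 5 diameter), the spring plunger between them. Round port bosses 4 proud on both end faces. Grip across the 60 width.
- plunger (a joint): Spring plunger (steel button, 18 diameter) in the middle of the lower half's mating face. 0 = free, 6 mm proud; 0.006 (m) = pushed flush. It pushes up with 3.6 N when free, 9 N when flush, more than the cover weighs: a cover let go rises to 6 mm above flush.
- cover: The matching cover: loose aluminium slab 90 (x) x 60 (y) x 24 thick, 0.2 kg, lying mating face down. Two through holes 11.5 diameter at x = +30 and -30 (y = 0) take the dowels; fits either way round. 1 mm steel disc in the middle of its top. Origin: centre of underside; x along its length, z up. Flush, its origin is 32 above the lower half's. Grip across the 60 width.
- goal_outline: The empty taped outline on the bench (flat white tape frame, no height), to which the lower half goes. Inside 116 (x) by 84 (y). Origin: its centre; x along its long side. The housing's long side goes along the outline's, either way round.
- start_outline: The same kind of taped outline, in which the lower half stands at the start. Origin: its centre.
- short_cover: Bystander: cover of another, shorter housing, 64 by 60 by 24, with two holes 40 mm apart; does not fit. Origin: centre of its underside.
- finished0: Bystander: finished closed housing, 90 by 60 by 56 high. Origin: centre of its underside.
- finished1: Bystander: another finished closed housing like it, 90 by 60 by 56 high.
- screwdriver: Bystander: screwdriver, 190 long, lying on the bench.
- oil_jar: Bystander: small jar, 48 diameter, 70 high. Origin: centre of its underside.
- mug: Bystander: mug, 84 diameter, 100 high. Origin: centre of its underside.
- tumbler: Bystander: steel tumbler, 72 diameter, 170 high. Origin: centre of its underside.
Mind the look-alikes: they are no part of the job. Leave any orange look-alike of the lower_half alone. What is shaped like the cover but orange is not meant.

How it is judged:
On the way, in this order (a step that is already met when the one before it is completed fails the run):
1. the lower half lies still on the bench inside the empty outline, the cover not on it yet (horizontal distance between lower_half and goal_outline below 0.013 m and angle between the x axis of lower_half and the x axis of goal_outline, either way round below 0.2 rad and linear speed of lower_half below 0.02 m/s and contact force between cover and lower_half below 0.1 N), for 0.2 s.
2. the cover sits on both dowels, lower than their tips (horizontal distance between cover and lower_half below 0.003 m and angle between the x axis of cover and the x axis of lower_half, either way round below 0.08 rad and z of cover in the frame of lower_half below 0.041 m), for 0.1 s.
At the end, for the whole second after the job is handed in: Still gripping the cover (over 5 N), pressed on the lower half (over 5 N): flush within 2 mm, plunger in over 4 mm, centres within 3 mm, turned within 0.08 rad; lower half flat on the bench, within 13 mm and 0.2 rad of the goal outline; all at rest (horizontal distance between lower_half and goal_outline below 0.013 m and angle between the x axis of lower_half and the x axis of goal_outline, either way round below 0.2 rad and horizontal distance between cover and lower_half below 0.003 m and angle between the x axis of cover and the x axis of lower_half, either way round below 0.08 rad and z of cover in the frame of lower_half between 0.029 and 0.034 m and angle between the z axis of cover and the z axis of lower_half, either way round below 0.05 rad and angle between lower_half's own z axis and vertical below 0.05 rad and height (world z) of lower_half below 0.005 m and value of joint plunger above 0.004 m and contact force between cover and lower_half above 5 N and contact force between the fingers and cover above 5 N and linear speed of cover below 0.02 m/s); the arm keeps its last pose, push and grip.
It fails at once if the lower half is lifted off the bench (over 6 mm) or tipped (height (world z) of lower_half above 0.006 m or angle between lower_half's own z axis and vertical above 0.15 rad).
It fails at once if a bystander is moved more than 25 mm (distance of any of short_cover, finished0, finished1, screwdriver, oil_jar, mug, tumbler from where it was at the start of the episode above 0.025 m).
It also fails if it takes over 51 s, if anything falls off the work surface, if the arm or the gripper's body presses on something with over 40 N, if the wrist force passes 120 N, or if a joint passes its speed limit or range.

## Robot

A 6-joint arm with a two-finger parallel gripper is mounted at the origin on the work surface. World frame = base frame: x ahead of the robot, y to its left, z up, the work surface at z = 0. Lengths are in m, angles in rad, forces in N, time in s.
With the tool pointing down it reaches from about 0.275 to 0.825 m from the base axis. Payload 4.9 kg.
Tool frame: the origin (TCP) lies on the centre line of the jaws, within the pads' length; the fingertips stand ahead of it and the grasp point (between the pads) lies 2 mm behind it (r.tips_ahead is the z of the fingertips in the tool frame, in m); z points along the fingers, y is the line along which they close (so a half turn about z gives the same grasp; the last joint's range is limited). The gripper opens to 85 mm and grips with 20 to 120 N. Pads are 22 mm wide; open, the fingers measure 114 mm over their backs; the gripper's body (76 mm by 85 mm) begins 54 mm behind the grasp point. The pads swing forward as they close: fully open they stand 13 mm farther back than shut.
Start: joints at [1.064, 0.326, -0.193, 1.052, 0, 1.437], TCP at [0.2, 0.512, 0.225] pointing down, gripper open.
Joint ranges: [-2.65, 2.65], [-0.97, 1.79], [-1.3, 1.35], [-1.93, 2.1], [-1.47, 1.37], [-3.14, 3.14]. Speed limits (rad/s): [2.57, 2.57, 3.14, 3.14, 3.14, 3.14].

## Interface

Orientations are given as [roll, pitch, yaw] about the fixed x, y, z axes, in that order (R = Rz(yaw) Ry(pitch) Rx(roll)).
In Python, from workcell import r gives the robot as it stands. The module is installed in compiled form; this text tells all that it offers.
- The arm moves only by the tool jog_arm, never from a script. Its argument "targets" is one flat list of numbers, 6 for each row, row after row: the shift along the tool's x, y, z in m, then the turn, a rotation vector about the tool's x, y, z in degrees. In form: [x, y, z, wx, wy, wz, x, y, z, wx, wy, wz, ...]. A call has 1 to 20 rows; each row is the pose to reach, as a shift and turn from the pose commanded when the call began, along the tool's axes at that moment; what a row does not reach only later rows make up. A row lasts 1/12 s, in which the tool goes at most 41.7 mm and 7.16 degrees, less where a joint would pass 70% of its speed; a pose out of reach is approached as far as the arm can. A call with a gripper value outside its range is refused whole. "hand" is the closure, from 0 (fully open) to 1 (shut), set as the call begins (left out, the last holds). The fingers move at their own pace and stop on an object; the grip force is fixed at half the most. Time passes only in rows, so rows that repeat a pose let the fingers close. It gives the time, the measured TCP pose, the force, the opening and the grip force at its end, in the units of the state.
- r.observe(): the state, without advancing time (a new reading comes with each control period).
- r.capture(name): name is "scene" or "top" or "wrist"; returns the picture (384x512x3 uint8, red, green, blue); there is no depth.
- r.get_calibration(name): a dict with "mtx" (3x3 intrinsics, pixels), "origin" and "attitude" of the camera in the world; the wrist camera has in their place "tool_from_camera" (4x4, takes a point from camera to tool coordinates, whose origin is the TCP and whose axes are the flange's). Camera axes: x right, y down, z forward; pixel columns grow to the right and rows downward; lengths in m; the calibration is good to about 2 mm. A picture is of the moment at which its call begins: read the wrist's pose just before it. get_calibration takes no time and is no camera call.
- r.job_done(): hands the job in; it is judged then, once.
The state is a dict: "time_s": time; "joint_pos": joint angles; "joint_velocities": joint speeds; "joint_torque": joint torques, N m; "ee_pos": TCP position; "orientation": TCP orientation; "wrist_force": force on the tool from outside, world axes, zero at the start; "ft_torque": the same for the moment, N m; "grip_width": finger opening in m; "grasp_force": force on a finger pad.
Only numpy, scipy, OpenCV 4.12 (cv2) and the standard library are available. Lean on these libraries where they do the work, as an engineer would, in place of code of your own. Each camera call takes 0.05 s, during which the arm holds its last target. There are 200 camera calls.

## Working session

There is one attempt and no reset: what is moved stays moved. The work goes in short steps, Python scripts to look and compute and a tool call to move; the robot and the scene stay as the last step left them, time stands still between calls to the robot, and variables do not carry over. Pictures are saved under pics/ and viewed, at most 10 in all, crops included, and the job is handed in when it is done.

Besides the shell and the picture viewer there is one more tool, called after "Call:" as name(argument=value, ...), one argument or row to a line, values as JSON. jog_arm: Moves the arm, as the interface text tells. Its arguments: {"type":"object","properties":{"targets":{"type":"array","items":{"type":"number"}},"hand":{"type":"number"}},"required":["targets"]}

```bash
mkdir -p pics
python3 - <<'E'
from workcell import r
import cv2,numpy as np
print(r.observe(), r.tips_ahead)
ims=[]
for n in("top","scene"):
    im=r.capture(n); np.save(f"pics/{n}.npy",im); c=r.get_calibration(n); print(n,c)
    cv2.imwrite(f"pics/{n}0.png",cv2.resize(im[:,:,::-1],(800,600),interpolation=cv2.INTER_CUBIC))
print(r.get_calibration("wrist"))
E
```

```text
{'time_s': 0.0, 'joint_pos': array([ 1.06378340e+00,  3.26948005e-01, -1.93581129e-01,  1.05201068e+00,
        1.66662518e-05,  1.43660741e+00]), 'joint_velocities': array([-0.00090747, -0.0006228 ,  0.00041517,  0.00034933, -0.00049255,
        0.00045205]), 'joint_torque': array([-1.04946830e-03, -4.43401909e+01,  2.62439167e+01,  1.56071334e-02,
       -1.50073693e-04, -3.16386934e-05]), 'ee_pos': array([0.20002278, 0.51169926, 0.22390065]), 'orientation': array([-3.13986707e+00, -2.49771753e-04,  2.76876841e+00]), 'wrist_force': array([ 0.75310544, -0.37024129,  0.89445023]), 'ft_torque': array([ 0.01069401, -0.00601191, -0.03869612]), 'grasp_force': 0.0, 'grip_width': 0.08540777464972815} 0.017
top {'mtx': array([[349.11782458,   0.        , 254.03762641],
       [  0.        , 349.11782458, 193.10669915],
       [  0.        ,   0.        ,   1.        ]]), 'origin': array([0.47970623, 0.0064999 , 0.9495494 ]), 'attitude': array([-3.06594486,  0.00959411, -1.59841438])}
scene {'mtx': array([[473.37265185,   0.        , 252.02442717],
       [  0.        , 473.37265185, 193.93471418],
       [  0.        ,   0.        ,   1.        ]]), 'origin': array([1.25277291, 0.03988968, 1.18584501]), 'attitude': array([-2.60525766,  0.00847966,  1.58165933])}
{'mtx': array([[270.3256575 ,   0.        , 252.82004787],
       [  0.        , 270.3256575 , 195.05589262],
       [  0.        ,   0.        ,   1.        ]]), 'tool_from_camera': array([[-3.72191743e-04, -9.54981664e-01, -2.96664596e-01,
         7.60466761e-02],
       [ 9.99999477e-01, -7.27907200e-05, -1.02026919e-03,
         1.89506380e-04],
       [ 9.52743935e-04, -2.96664821e-01,  9.54981192e-01,
        -1.48234615e-01],
       [ 0.00000000e+00,  0.00000000e+00,  0.00000000e+00,
         1.00000000e+00]])}
```

View pics/top0.png

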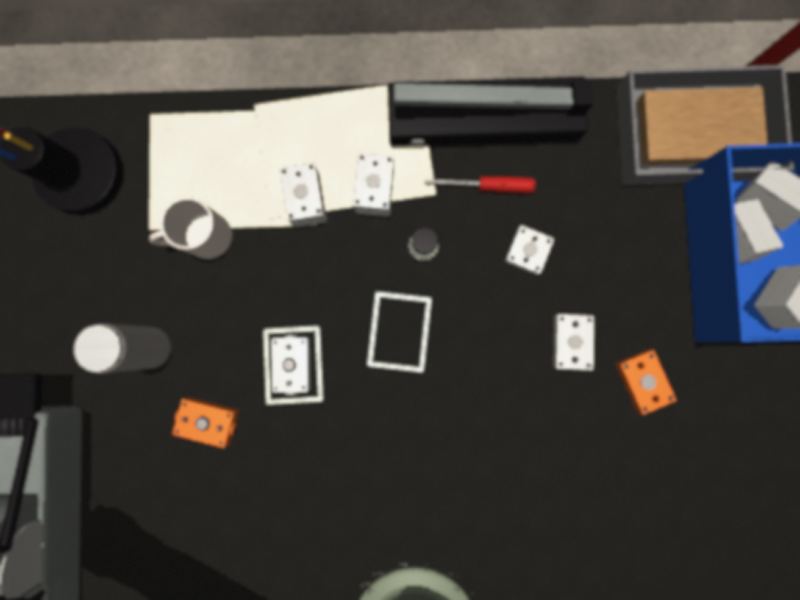

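View pics/scene0.png

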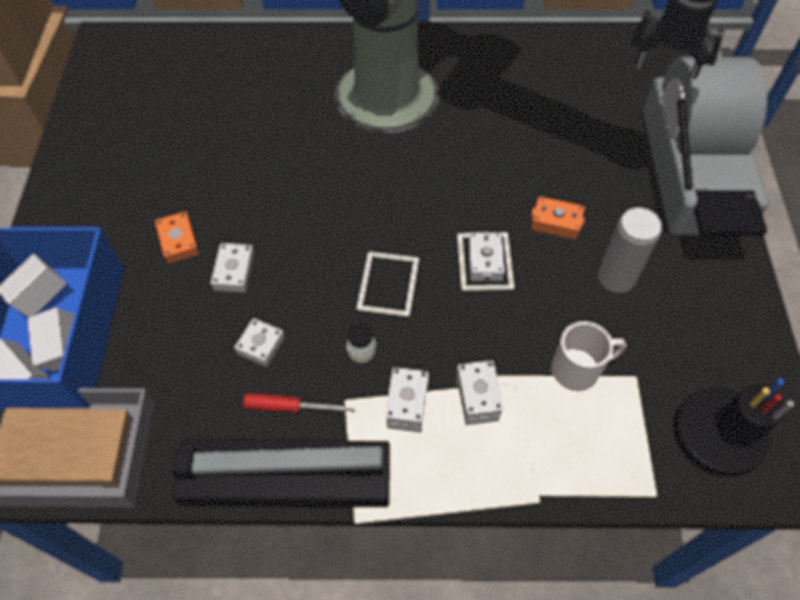

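The top view (800x600) shows the lower half at (289,364) in its outline, the empty outline at (400,332), the cover at (575,342), and the short cover at (530,249). The scene view shows the same parts at (487,258), (388,284), (232,265) and (259,340).

```bash
cat > h.py <<'E'
import numpy as np,cv2
from scipy.spatial.transform import Rotation as R
from workcell import r
def cam(n,o=None):
    c=r.get_calibration(n)
    if n!="wrist": return c["mtx"],R.from_euler("xyz",c["attitude"]).as_matrix(),c["origin"]
    T=c["tool_from_camera"]; A=R.from_euler("xyz",o["orientation"]).as_matrix()
    return c["mtx"],A@T[:3,:3],o["ee_pos"]+A@T[:3,3]
def cast(cm,px,z):
    K,A,p=cm; px=np.atleast_2d(np.asarray(px,float))
    d=(A@np.linalg.inv(K)@np.c_[px,np.ones(len(px))].T).T
    return p+d*((z-p[2])/d[:,2])[:,None]
def rect(cm,pts,z):
    """min-area rect in world mm of a contour cast onto plane z: centre, long, short, long-axis deg (0..180)"""
    w=(cast(cm,pts.reshape(-1,2),z)[:,:2]*1000).astype(np.float32)
    c,s,a=cv2.minAreaRect(w)
    if s[0]<s[1]: s=s[::-1]; a+=90
    return np.round(c,1),np.round(s,1),round(a%180,1)
E
python3 - <<'E'
from h import *
for n,rois in(("top",dict(lower=(289,364),goal=(400,332),cover=(575,342))),("scene",dict(lower=(487,258),goal=(388,284),cover=(232,265)))):
    im=np.load(f"pics/{n}.npy"); cm=cam(n)
    for k,(u,v) in rois.items():
        u,v=int(u*.64),int(v*.64); s=30
        g=cv2.cvtColor(im,cv2.COLOR_RGB2GRAY)[v-s:v+s,u-s:u+s]
        print(n,k,"pcts",np.percentile(g,[5,50,75,95]))
        for th in (110,150,180):
            cs,hi=cv2.findContours((g>th).astype(np.uint8),cv2.RETR_CCOMP,cv2.CHAIN_APPROX_NONE)
            for c,h in zip(cs,hi[0]):
                if cv2.contourArea(c)<250: continue
                c=c.reshape(-1,2)+[u-s,v-s]
                print(" ",th,"hole" if h[3]>=0 else "out",*[rect(cm,c,z) for z in ((0,) if k=="goal" else (0,.032) if k=="lower" else (.024,))])
E
```

```text
top lower pcts [ 36.  73. 198. 243.]
  110 out (array([448.5, 198.1]), array([133.8, 102. ]), 1.7) (array([449.6, 191.6]), array([129.3,  98.5]), 1.7)
  110 hole (array([447.7, 195.3]), array([115.6,  81.1]), 179.1) (array([448.7, 189. ]), array([111.7,  78.4]), 179.1)
  150 out (array([448.4, 198.1]), array([130.2,  97.9]), 1.6) (array([449.4, 191.7]), array([125.9,  94.6]), 1.6)
  150 hole (array([448.4, 197.8]), array([119.2,  86.5]), 1.8) (array([449.5, 191.4]), array([115.2,  83.6]), 1.8)
  180 out (array([449. , 203.7]), array([97.1, 59.9]), 179.1) (array([450.1, 197.1]), array([93.8, 57.9]), 179.1)
  180 out (array([448.6, 198.1]), array([128.6,  96.6]), 1.7) (array([449.6, 191.6]), array([124.2,  93.3]), 1.7)
  180 hole (array([448.5, 198.1]), array([120.6,  88.6]), 1.9) (array([449.6, 191.6]), array([116.6,  85.6]), 1.9)
top goal pcts [ 36.    38.    64.   203.05]
  110 out (array([500.8,  11.9]), array([133.8, 101.8]), 172.0)
  110 hole (array([500.7,  11.9]), array([115.4,  83.3]), 172.1)
  150 out (array([500.9,  11.9]), array([130.3,  98.1]), 171.9)
  150 hole (array([50
[... 964 characters left out ...]
ray([472.2, 191.8]), array([123.8,  93.8]), 2.0)
  180 hole (array([450.7, 196.1]), array([124. ,  92.2]), 1.4) (array([472.4, 191.9]), array([120.7,  89.8]), 1.4)
scene goal pcts [ 38.95  46.    50.   186.05]
  110 out (array([502.3,   9.9]), array([134.9, 101.7]), 171.9)
  110 hole (array([502.2,  10.2]), array([116.1,  83.8]), 172.1)
  150 out (array([502.4,  10. ]), array([130.8,  98.4]), 171.9)
  150 hole (array([502.3,   9.9]), array([119.9,  87.1]), 171.9)
scene cover pcts [ 40.  47.  69. 216.]
  110 out (array([ 479.4, -285.7]), array([100.6,  65.3]), 175.8)
  150 out (array([ 477.4, -286.1]), array([92.3, 61.2]), 175.8)
  180 out (array([ 477.6, -286.1]), array([86.8, 57.7]), 177.1)
```

Call:
jog_arm(
  targets=[-0.347, -0.202, 0.07, 0, 0, -20.5, -0.347, -0.202, 0.07, 0, 0, -20.5, -0.347, -0.202, 0.07, 0, 0, -20.5, -0.347, -0.202, 0.07, 0, 0, -20.5, -0.347, -0.202, 0.07, 0, 0, -20.5, -0.347, -0.202, 0.07, 0, 0, -20.5, -0.347, -0.202, 0.07, 0, 0, -20.5, -0.347, -0.202, 0.07, 0, 0, -20.5, -0.347, -0.202, 0.07, 0, 0, -20.5, -0.347, -0.202, 0.07, 0, 0, -20.5, -0.347, -0.202, 0.07, 0, 0, -20.5, -0.347, -0.202, 0.07, 0, 0, -20.5, -0.347, -0.202, 0.07, 0, 0, -20.5, -0.347, -0.202, 0.07, 0, 0, -20.5],
  hand=0,
)

```text
time_s: 1.27
ee_pos: [0.449, 0.1986, 0.1547]
orientation: [3.141, -0.001, 3.128]
wrist_force: [-1.2, -0.1, 0.2]
grip_width: 0.0856
grasp_force: 0.0
```

Run:
```python
from h import *
o=r.observe(); im=r.capture("wrist"); np.save("pics/w1.npy",im); np.save("pics/w1o.npy",o,allow_pickle=True)
print(o["time_s"],o["ee_pos"],o["orientation"],o["joint_velocities"].round(3))
cv2.imwrite("pics/w1.png",im[:,:,::-1])
```

```text
1.2667 [0.4489552  0.19858725 0.15466785] [ 3.14141703e+00 -8.05875298e-04  3.12809679e+00] [ 0.016 -0.006  0.003 -0.    -0.002 -0.003]
```

View pics/w1.png

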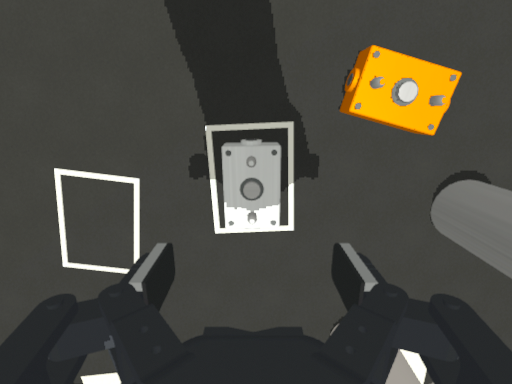

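The wrist view shows the lower half with corners near (223,143), (280,143), (281,230) and (224,231). The plunger is at (252,189) and the dowel tips at (251,161) and (252,216).

Run:
```python
from h import *
o=np.load("pics/w1o.npy",allow_pickle=True).item(); cm=cam("wrist",o)
p=cast(cm,[(223,143),(280,143),(281,230),(224,231)],.032); print((p*1000).round(1),p.mean(0).round(4))
print("plunger",cast(cm,(251.5,189),.038).round(4)); d=cast(cm,[(251,160),(252,215)],.047); print("dowels",d.round(4),np.linalg.norm(d[0]-d[1]))
e=p[3]-p[0]+p[2]-p[1]; print("yaw",np.degrees(np.arctan2(e[1],e[0])))
```

```text
[[402.6 169.7  32. ]
 [403.4 226.2  32. ]
 [497.3 228.7  32. ]
 [497.7 166.4  32. ]] [0.4502 0.1978 0.032 ]
plunger [[0.4486 0.1973 0.038 ]]
dowels [[0.4173 0.1973 0.047 ]
 [0.4735 0.1975 0.047 ]] 0.05614914777624707
yaw -0.22599681309734884
```

Call:
jog_arm(
  targets=[0, -0.001, 0.035, 0, 0, 0, 0, -0.001, 0.07, 0, 0, 0, 0, -0.001, 0.1, 0, 0, 0, 0, -0.001, 0.12, 0, 0, 0, 0, -0.001, 0.13, 0, 0, 0, 0, -0.001, 0.13, 0, 0, 0, 0, -0.001, 0.13, 0, 0, 0],
)

```text
time_s: 1.9
ee_pos: [0.4497, 0.1976, 0.0251]
orientation: [3.142, -0.0, 3.128]
wrist_force: [0.2, 1.1, -0.2]
grip_width: 0.0852
grasp_force: 0.0
```

Call:
jog_arm(
  targets=[0, 0, 0, 0, 0, 0, 0, 0, 0, 0, 0, 0, 0, 0, 0, 0, 0, 0, 0, 0, 0, 0, 0, 0, 0, 0, 0, 0, 0, 0, 0, 0, 0, 0, 0, 0, 0, 0, 0, 0, 0, 0],
  hand=1,
)

```text
time_s: 2.48
ee_pos: [0.4508, 0.1971, 0.0259]
orientation: [3.141, 0.002, 3.127]
wrist_force: [-1.3, -0.3, 9.4]
grip_width: 0.0139
grasp_force: 59.4
```

Run:
```python
from h import *
o=r.observe(); a=r.capture("wrist"); b=r.capture("scene"); t=r.capture("top")
print({k:o[k] for k in("time_s","ee_pos","orientation","grip_width","grasp_force","wrist_force")})
f=lambda im,u,v,s:cv2.resize(im[v-s:v+s,u-s:u+s],(400,400),interpolation=cv2.INTER_CUBIC)
cv2.imwrite("pics/c1.png",np.hstack([cv2.resize(a,(400,300))[:,:],cv2.resize(f(b,312,165,60),(300,300)) ])[:,:,::-1])
```

```text
{'time_s': 2.4833, 'ee_pos': array([0.45081894, 0.19707865, 0.02592035]), 'orientation': array([3.14061204e+00, 1.88822249e-03, 3.12652474e+00]), 'grip_width': 0.013885182469395173, 'grasp_force': 59.35734466576832, 'wrist_force': array([-1.33511166, -0.29144287,  9.36378491])}
```

View pics/c1.png

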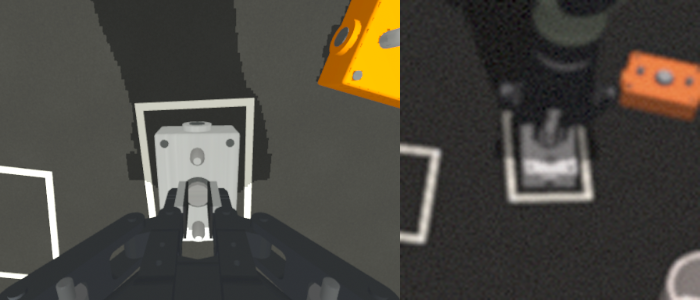

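The view shows the fingers closed around the plunger area rather than on the block's sides, so I'll take a closer look.

Run:
```python
from h import *
a=r.capture("wrist")
cv2.imwrite("pics/c2.png",cv2.resize(a[140:340,150:360],(630,600),interpolation=cv2.INTER_CUBIC)[:,:,::-1])
K,A,p=cam("wrist",r.observe()); o=r.observe(); T=R.from_euler("xyz",o["orientation"]).as_matrix()
for q in([0,.03,-.002],[0,.03,.017],[0,.007,.017],[0,.007,-.02],[0,.007,.004],[.011,.007,.017]):
    w=o["ee_pos"]+T@np.array(q); c=K@A.T@(w-p); print(q,((c[:2]/c[2]-[150,140])*3).round())
```

```text
[0, 0.03, -0.002] [458. 311.]
[0, 0.03, 0.017] [443. 271.]
[0, 0.007, 0.017] [339. 271.]
[0, 0.007, -0.02] [347. 358.]
[0, 0.007, 0.004] [342. 298.]
[0.011, 0.007, 0.017] [340. 225.]
```

View pics/c2.png

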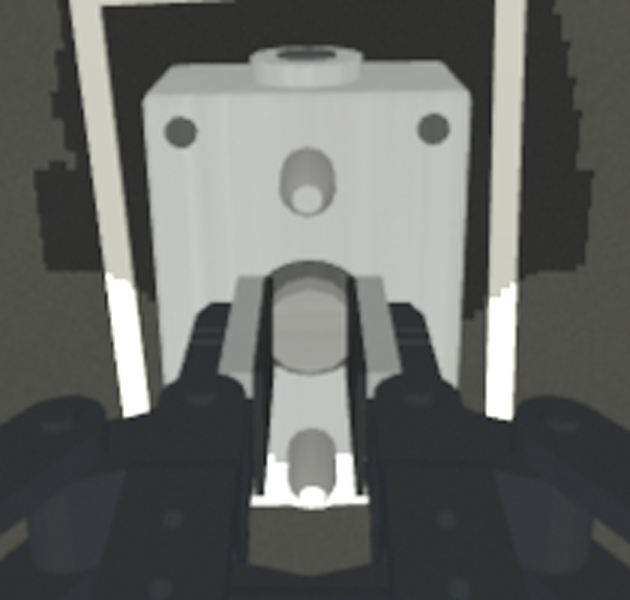

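The image shows the fingertips sit about 20 mm higher than `tips_ahead` suggests: they rest on the mating face and grip the plunger. I'll open first, then check the tip height in the image before going lower.

Call:
jog_arm(
  targets=[0, 0, 0, 0, 0, 0, 0, 0, 0, 0, 0, 0, 0, 0, 0, 0, 0, 0, 0, 0, 0, 0, 0, 0, 0, 0, 0, 0, 0, 0, 0, 0, 0, 0, 0, 0, 0, 0, 0, 0, 0, 0],
  hand=0,
)

```text
time_s: 3.27
ee_pos: [0.4498, 0.1967, 0.0246]
orientation: [-3.141, -0.0, 3.127]
wrist_force: [0.2, -0.1, -1.2]
grip_width: 0.0851
grasp_force: 0.0
```

Run:
```python
from h import *
o=r.observe();a=r.capture("wrist"); np.save("pics/w2.npy",a)
print(o["ee_pos"],o["wrist_force"],o["grip_width"])
cv2.imwrite("pics/c3.png",cv2.resize(a[120:340,100:400],(800,587),interpolation=cv2.INTER_CUBIC)[:,:,::-1])
```

```text
[0.44980329 0.1967013  0.02456653] [ 0.23886766 -0.11490501 -1.20002545] 0.08509561780145895
```

View pics/c3.png

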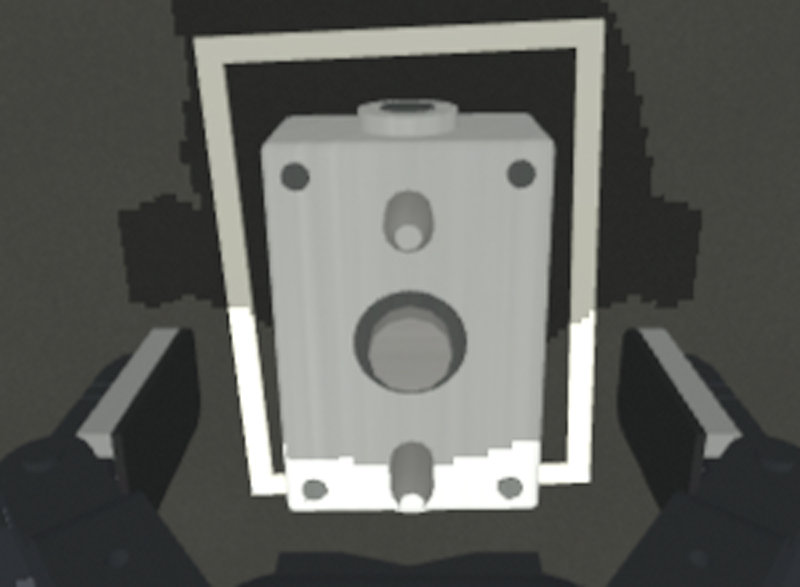

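The open pad tips appear at crop (180,330) and (638,330). Triangulated with the 85 mm opening, they lie about 22 mm behind the TCP. The grasp therefore needs a TCP z of about -0.009.

Call:
jog_arm(
  targets=[0, 0.001, 0.015, 0, 0, 0, 0, 0.001, 0.025, 0, 0, 0, 0, 0.001, 0.03, 0, 0, 0, 0, 0.001, 0.033, 0, 0, 0, 0, 0.001, 0.033, 0, 0, 0, 0, 0.001, 0.033, 0, 0, 0],
)

```text
time_s: 3.82
ee_pos: [0.4498, 0.1977, -0.0084]
orientation: [-3.141, -0.0, 3.127]
wrist_force: [-0.6, -0.4, -0.3]
grip_width: 0.0855
grasp_force: 0.0
```

Call:
jog_arm(
  targets=[0, 0, 0, 0, 0, 0, 0, 0, 0, 0, 0, 0, 0, 0, 0, 0, 0, 0, 0, 0, 0, 0, 0, 0, 0, 0, 0, 0, 0, 0],
  hand=1,
)

```text
time_s: 4.23
ee_pos: [0.4504, 0.1976, -0.0076]
orientation: [-3.141, 0.001, 3.127]
wrist_force: [-0.2, -1.3, 5.7]
grip_width: 0.0592
grasp_force: 65.6
```

Call:
jog_arm(
  targets=[-0.002, -0.006, 0, 0, 0, 0, -0.006, -0.02, 0, 0, 0, 0.7, -0.011, -0.038, 0, 0, 0, 1.5, -0.017, -0.058, 0, 0, 0, 2.2, -0.023, -0.078, 0, 0, 0, 3, -0.029, -0.098, 0, 0, 0, 3.8, -0.035, -0.118, 0, 0, 0, 4.6, -0.04, -0.138, 0, 0, 0, 5.4, -0.046, -0.158, 0, 0, 0, 6.2, -0.051, -0.175, 0, 0, 0, 6.8, -0.053, -0.183, 0, 0, 0, 7.2, -0.054, -0.186, 0, 0, 0, 7.2, -0.054, -0.186, 0, 0, 0, 7.2, -0.054, -0.186, 0, 0, 0, 7.2],
)

```text
time_s: 5.4
ee_pos: [0.5019, 0.0115, -0.0076]
orientation: [3.14, 0.001, 3.001]
wrist_force: [-0.4, 2.7, 5.6]
grip_width: 0.0587
grasp_force: 66.1
```

Run:
```python
from h import *
o=r.observe();a=r.capture("wrist"); np.save("pics/w3.npy",a)
print(o["time_s"],o["ee_pos"],o["orientation"],o["wrist_force"],o["grip_width"])
cv2.imwrite("pics/c4.png",cv2.resize(a[120:340,100:400],(800,587),interpolation=cv2.INTER_CUBIC)[:,:,::-1])
```

```text
5.4 [ 0.50188955  0.01147264 -0.00755984] [3.13985601e+00 1.46663499e-03 3.00051816e+00] [-0.41130627  2.72876964  5.58933681] 0.058673142799728205
```

View pics/c4.png

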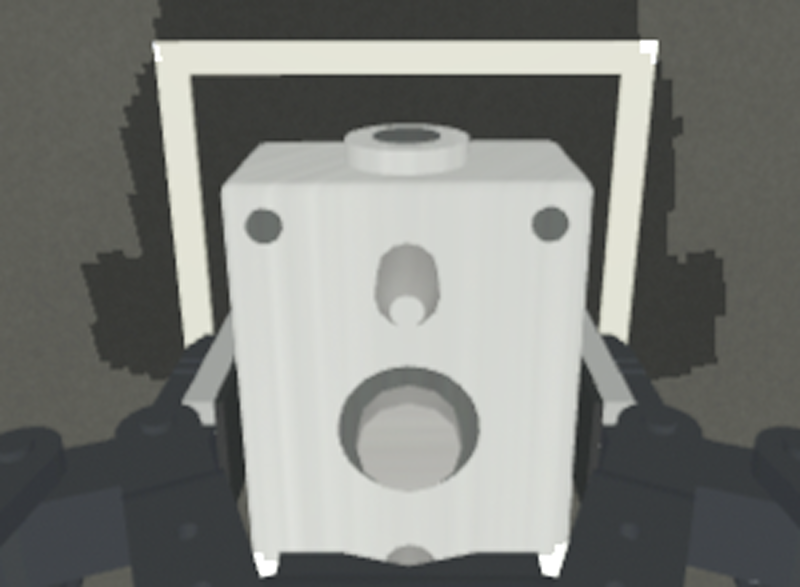

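The lower half is centred and square in the tape. Next I release it and rise.

Call:
jog_arm(
  targets=[0, 0, 0, 0, 0, 0, 0, 0, 0, 0, 0, 0, 0, 0, 0, 0, 0, 0, 0, 0, 0, 0, 0, 0, 0, 0, 0, 0, 0, 0, 0, 0, 0, 0, 0, 0],
  hand=0,
)

```text
time_s: 5.95
ee_pos: [0.501, 0.0109, -0.0084]
orientation: [-3.142, -0.0, 3.001]
wrist_force: [0.4, -0.0, 0.1]
grip_width: 0.0856
grasp_force: 0.0
```

Call:
jog_arm(
  targets=[0, 0, -0.01, 0, 0, 0, 0, 0, -0.03, 0, 0, 0, 0, 0, -0.04, 0, 0, 0, 0, 0, -0.04, 0, 0, 0, 0, 0, -0.04, 0, 0, 0, 0, 0, -0.04, 0, 0, 0],
)

```text
time_s: 6.45
ee_pos: [0.5009, 0.011, 0.0315]
orientation: [-3.142, -0.0, 3.001]
wrist_force: [-0.1, -0.0, 0.1]
grip_width: 0.0854
grasp_force: 0.0
```

```bash
cat >> h.py <<'E'
def tool(o,w):
    return R.from_euler("xyz",o["orientation"]).as_matrix().T@(np.asarray(w)-o["ee_pos"])
E
python3 - <<'E'
from h import *
o=r.observe();a=r.capture("wrist"); np.save("pics/w4.npy",a); np.save("pics/w4o.npy",o,allow_pickle=True)
print(o["time_s"],o["ee_pos"],o["orientation"],o["grip_width"])
cv2.imwrite("pics/c5.png",cv2.resize(a[120:340,100:400],(800,587),interpolation=cv2.INTER_CUBIC)[:,:,::-1])
E
```

```text
6.45 [0.50089682 0.01096088 0.03147951] [-3.14157899e+00 -8.11110664e-05  3.00093593e+00] 0.08543481926104893
```

View pics/c5.png

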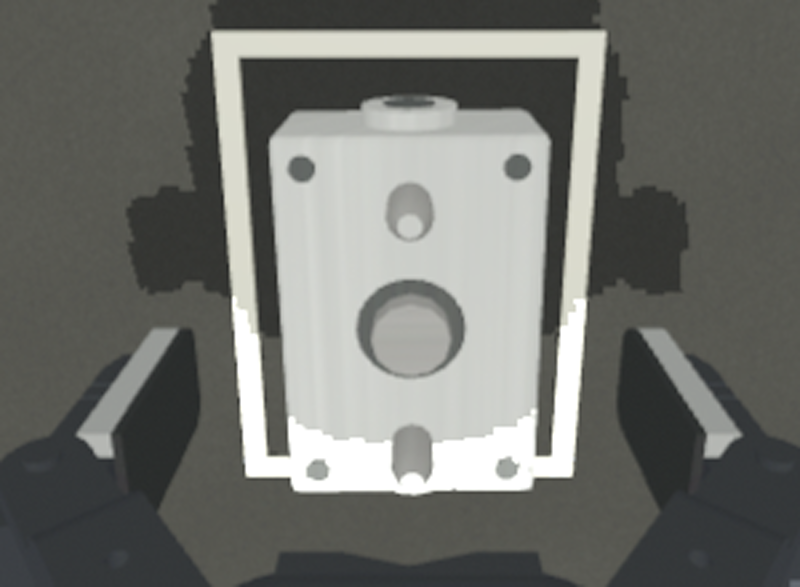

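The released lower half stands centred in the tape. The dowel tips are at crop (410,227) and (413,482), and the mating-face screws at (301,168), (517,167), (318,469) and (507,468).

Run:
```python
from h import *
o=np.load("pics/w4o.npy",allow_pickle=True).item(); cm=cam("wrist",o)
f=lambda p:np.array(p)/2.6667+[100,120]
for n,p,z in(("dowels",[(410,227),(413,483)],.047),("screws",[(301,168),(517,167),(318,469),(507,468)],.032),("tape in",[(240,58),(579,58),(267,457),(552,457)],0)):
    w=cast(cm,f(p),z); print(n,[(tool(o,q)*1000).round(1) for q in w],"mean",w.mean(0).round(4))
# go to cover
ps=o["orientation"][2]; d=np.array([.476,-.285])-o["ee_pos"][:2]
print("to cover tool:",d@[np.cos(ps),np.sin(ps)],d@[np.sin(ps),-np.cos(ps)],"wz",np.degrees(ps)-177)
```

```text
dowels [array([ 29.3,   0.6, -15.5]), array([-30.2,   1.3, -15.5])] mean [0.5015 0.0119 0.047 ]
screws [array([ 37.3, -22.4,  -0.5]), array([37.5, 23.3, -0.5]), array([-38.2, -21.6,  -0.5]), array([-37.9,  24.2,  -0.5])] mean [0.5013 0.0118 0.032 ]
tape in [array([ 56.8, -41.1,  31.5]), array([56.8, 42.3, 31.5]), array([-58.7, -41.2,  31.5]), array([-58.7,  42.4,  31.5])] mean [0.5019 0.0114 0.    ]
to cover tool: -0.01684081922358326 -0.2965283772849569 wz -5.059036864935678
```

Call:
jog_arm(
  targets=[0, 0, -0.03, 0, 0, 0, -0.002, -0.03, -0.06, 0, 0, -1, -0.004, -0.07, -0.06, 0, 0, -2, -0.008, -0.11, -0.06, 0, 0, -3, -0.01, -0.15, -0.06, 0, 0, -4, -0.012, -0.19, -0.06, 0, 0, -5, -0.014, -0.23, -0.06, 0, 0, -5, -0.016, -0.27, -0.06, 0, 0, -5, -0.017, -0.296, -0.06, 0, 0, -5, -0.017, -0.296, -0.03, 0, 0, -5, -0.017, -0.296, -0.03, 0, 0, -5, -0.017, -0.296, -0.03, 0, 0, -5, -0.017, -0.296, -0.03, 0, 0, -5],
)

```text
time_s: 7.58
ee_pos: [0.4759, -0.2835, 0.0613]
orientation: [3.14, -0.002, 3.089]
wrist_force: [0.8, 0.6, 0.0]
grip_width: 0.0855
grasp_force: 0.0
```

Run:
```python
from h import *
o=r.observe();a=r.capture("wrist"); np.save("pics/w5.npy",a); np.save("pics/w5o.npy",o,allow_pickle=True)
print(o["time_s"],o["ee_pos"],o["orientation"],o["grip_width"])
cv2.imwrite("pics/c6.png",cv2.resize(a[80:330,90:420],(792,600),interpolation=cv2.INTER_CUBIC)[:,:,::-1])
```

```text
7.5833 [ 0.47592784 -0.28353403  0.06134968] [ 3.14027967e+00 -1.63228762e-03  3.08887141e+00] 0.08546965130856901
```

View pics/c6.png

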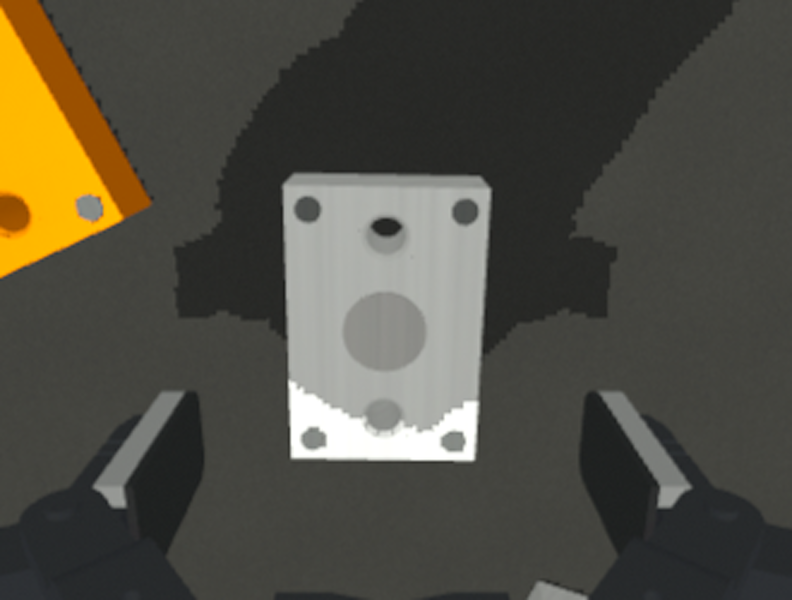

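The cover is seen from above with screws at crop (307,209), (465,211), (314,438) and (454,440), holes at (386,235) and (384,416), and the disc at (385,331).

Run:
```python
from h import *
o=np.load("pics/w5o.npy",allow_pickle=True).item(); cm=cam("wrist",o)
f=lambda p:np.array(p)/2.4+[90,80]
for n,p,z in(("holes",[(386,235),(384,416)],.024),("screws",[(307,209),(465,211),(314,438),(454,440)],.024),("corners",[(283,187),(490,190),(292,459),(475,460)],.024),("disc",[(385,331)],.025)):
    w=cast(cm,f(p),z); t=np.array([tool(o,q)*1000 for q in w]); print(n,t.round(1).tolist(),"mean",t.mean(0).round(1),w.mean(0).round(4))
```

```text
holes [[31.0, -1.3, 37.4], [-28.6, -2.1, 37.3]] mean [ 1.2 -1.7 37.3] [ 0.4746 -0.2851  0.024 ]
screws [[38.8, -24.2, 37.4], [38.2, 21.7, 37.4], [-36.6, -24.8, 37.3], [-37.3, 20.6, 37.3]] mean [ 0.8 -1.7 37.3] [ 0.475  -0.2851  0.024 ]
corners [[45.2, -30.9, 37.4], [44.3, 28.7, 37.5], [-44.4, -32.3, 37.2], [-44.8, 27.7, 37.3]] mean [ 0.1 -1.7 37.3] [ 0.4757 -0.2852  0.024 ]
disc [[1.1, -1.7, 36.3]] mean [ 1.1 -1.7 36.3] [ 0.4747 -0.2851  0.025 ]
```

Call:
jog_arm(
  targets=[0.001, -0.0017, 0.02, 0, 0, 0.7, 0.001, -0.0017, 0.045, 0, 0, 0.7, 0.001, -0.0017, 0.06, 0, 0, 0.7, 0.001, -0.0017, 0.069, 0, 0, 0.7, 0.001, -0.0017, 0.069, 0, 0, 0.7, 0.001, -0.0017, 0.069, 0, 0, 0.7],
)

```text
time_s: 8.13
ee_pos: [0.4759, -0.2858, -0.0067]
orientation: [-3.141, 0.0, 3.077]
wrist_force: [0.4, 0.3, -0.6]
grip_width: 0.0852
grasp_force: 0.0
```

Call:
jog_arm(
  targets=[0, 0, 0, 0, 0, 0, 0, 0, 0, 0, 0, 0, 0, 0, 0, 0, 0, 0, 0, 0, 0, 0, 0, 0, 0, 0, 0, 0, 0, 0, 0, 0, 0, 0, 0, 0],
  hand=1,
)

```text
time_s: 8.63
ee_pos: [0.4764, -0.2868, -0.0057]
orientation: [-3.14, 0.002, 3.076]
wrist_force: [-0.1, 0.3, 6.1]
grip_width: 0.0587
grasp_force: 65.6
```

Call:
jog_arm(
  targets=[0, 0, -0.01, 0, 0, 0, 0, 0, -0.035, 0, 0, 0, 0, 0, -0.065, 0, 0, 0, 0, 0, -0.09, 0, 0, 0, 0, 0, -0.09, 0, 0, 0, 0, 0, -0.09, 0, 0, 0, 0, 0, -0.09, 0, 0, 0, 0, 0, -0.09, 0, 0, 0],
)

```text
time_s: 9.3
ee_pos: [0.4743, -0.2853, 0.0814]
orientation: [3.14, -0.002, 3.076]
wrist_force: [0.3, 0.0, -2.6]
grip_width: 0.0585
grasp_force: 65.6
```

Run:
```python
from h import *
o=r.observe();a=r.capture("wrist"); np.save("pics/w6.npy",a); np.save("pics/w6o.npy",o,allow_pickle=True)
print(o["time_s"],o["ee_pos"],o["orientation"],o["grip_width"],o["grasp_force"])
cv2.imwrite("pics/c7.png",cv2.resize(a[120:340,100:400],(800,587),interpolation=cv2.INTER_CUBIC)[:,:,::-1])
```

```text
9.3 [ 0.47428121 -0.28532767  0.08144921] [ 3.14005374e+00 -2.16563721e-03  3.07596011e+00] 0.05854783684363624 65.62778949737549
```

View pics/c7.png

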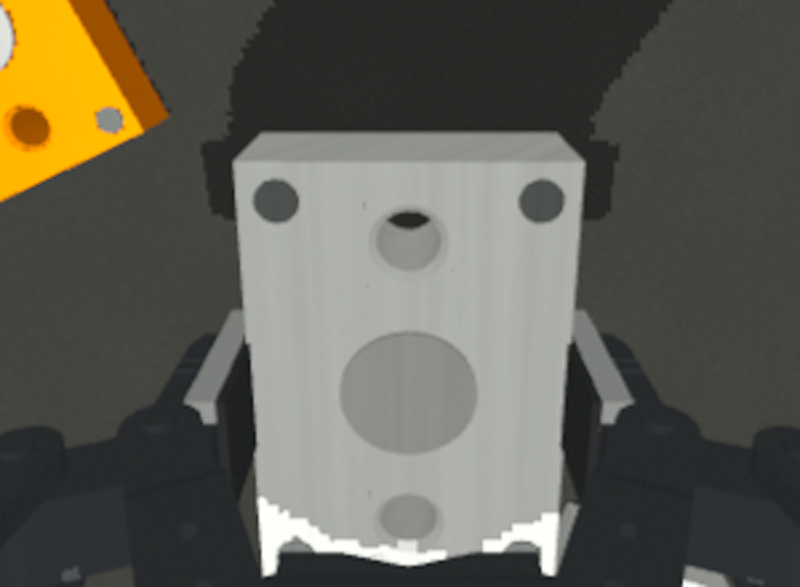

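The gripped cover is straight: its holes are at crop (409,240) and (408,517), the disc at (408,393) and the screws at (276,201) and (541,201).

Run:
```python
from h import *
o=np.load("pics/w6o.npy",allow_pickle=True).item(); cm=cam("wrist",o)
f=lambda p:np.array(p)/2.6667+[100,120]
for dz in(.0297,.0317):
  w=cast(cm,f([(409,240),(408,517),(408,393),(276,201),(541,201)]),o["ee_pos"][2]+dz); print([(tool(o,q)*1000).round(1).tolist() for q in w])
ps=o["orientation"][2]; yt=np.radians(172.4)
def move(cx,cy,lx,ly):
    # tcp target so that cover point (cx,cy in tool) lands on lower (lx,ly)
    t=np.array([lx,ly])-np.array([[np.cos(yt),np.sin(yt)],[np.sin(yt),-np.cos(yt)]]).T@[cx,cy]
    d=t-o["ee_pos"][:2]; print("tcp",t,"tool shift",d@[np.cos(ps),np.sin(ps)],d@[np.sin(ps),-np.cos(ps)],"wz",np.degrees(ps-yt))
move(0,0,.5014,.0118)
```

```text
[[31.9, 0.4, -29.6], [-26.9, 0.2, -29.8], [1.3, 0.3, -29.7], [39.0, -22.5, -29.7], [39.0, 23.2, -29.6]]
[[32.6, 0.4, -31.6], [-25.2, 0.2, -31.8], [2.5, 0.3, -31.7], [39.6, -22.1, -31.6], [39.6, 22.8, -31.6]]
tcp [0.5014 0.0118] tool shift -0.007573157148310739 0.29826653620329774 wz 3.8395320736700658
```

Call:
jog_arm(
  targets=[-0.001, 0.015, 0, 0, 0, 0.5, -0.002, 0.045, 0, 0, 0, 1, -0.003, 0.08, 0, 0, 0, 1.5, -0.004, 0.115, 0, 0, 0, 2, -0.005, 0.15, 0, 0, 0, 2.5, -0.006, 0.185, 0, 0, 0, 3, -0.007, 0.22, 0, 0, 0, 3.5, -0.008, 0.255, 0, 0, 0, 3.8, -0.009, 0.28, 0.005, 0, 0, 3.8, -0.009, 0.298, 0.01, 0, 0, 3.8, -0.009, 0.298, 0.015, 0, 0, 3.8, -0.009, 0.298, 0.015, 0, 0, 3.8, -0.009, 0.298, 0.015, 0, 0, 3.8, -0.009, 0.298, 0.015, 0, 0, 3.8, -0.009, 0.298, 0.015, 0, 0, 3.8],
)

```text
time_s: 10.6
ee_pos: [0.504, 0.0096, 0.0677]
orientation: [-3.141, 0.0, 3.008]
wrist_force: [0.1, -0.3, -2.4]
grip_width: 0.0585
grasp_force: 65.6
```

Run:
```python
from h import *
o=r.observe(); print(o["ee_pos"],o["orientation"],np.degrees(o["orientation"][2]),o["wrist_force"])
```

```text
[0.50398382 0.00955191 0.06770569] [-3.14138315e+00  4.15548789e-05  3.00791320e+00] 172.34073171683377 [ 0.14863118 -0.26175518 -2.36686507]
```

Call:
jog_arm(
  targets=[0.0014, 0.0016, 0.01, 0, 0, 0, 0.0014, 0.0016, 0.02, 0, 0, 0, 0.0014, 0.0016, 0.021, 0, 0, 0, 0.0014, 0.0016, 0.021, 0, 0, 0, 0.0014, 0.0016, 0.021, 0, 0, 0],
)

```text
time_s: 11.02
ee_pos: [0.5026, 0.0121, 0.0466]
orientation: [-3.142, -0.0, 3.009]
wrist_force: [-0.4, -0.4, -2.9]
grip_width: 0.0589
grasp_force: 65.5
```

Call:
jog_arm(
  targets=[0, 0, 0, 0, 0, 0, 0, 0, 0, 0, 0, 0],
)

```text
time_s: 11.18
ee_pos: [0.5031, 0.0122, 0.0471]
orientation: [-3.142, 0.001, 3.01]
wrist_force: [-0.9, -0.1, -1.9]
grip_width: 0.0586
grasp_force: 65.5
```

Call:
jog_arm(
  targets=[0, -0.0005, 0.003, 0, 0, 0, 0, -0.0005, 0.006, 0, 0, 0, 0, -0.0005, 0.008, 0, 0, 0, 0, -0.0005, 0.008, 0, 0, 0, 0, -0.0005, 0.008, 0, 0, 0],
)

```text
time_s: 11.6
ee_pos: [0.5024, 0.012, 0.0384]
orientation: [3.142, -0.001, 3.01]
wrist_force: [-0.4, -0.6, -2.8]
grip_width: 0.0588
grasp_force: 65.5
```

Run:
```python
from h import *
for i in range(3):
    o=r.observe(); a=r.capture("wrist"); print(o["ee_pos"].round(4),o["wrist_force"].round(1),o["ft_torque"].round(2))
g=cv2.cvtColor(a,cv2.COLOR_RGB2GRAY)
u,v=253,210   # front hole about (253.4,210)
print(g[196:224:2,238:270:2])
```

```text
[0.5024 0.012  0.0384] [-0.4 -0.6 -2.8] [-0.03 -0.    0.04]
[0.5025 0.0119 0.0386] [-0.3 -0.9 -3.2] [ 0.01 -0.02 -0.02]
[0.5027 0.0119 0.0387] [-0.2  0.1 -2.6] [ 0.05 -0.02 -0.02]
[[217 217 217 218 219 218 215 212 212 212 217 215 212 214 216 218]
 [216 215 217 217 211 198 196 197 195 190 197 206 212 214 215 218]
 [216 216 214 198 189 191 215 213 210 160 188 199 198 213 215 217]
 [216 213 198 189 206 178 171 173 169 192 214 210 189 197 214 217]
 [216 201 192 176 181 206 214 214 214 216 205 185 177 193 206 218]
 [211 199 180 177 180 182 186 193 194 187 184 181 178 186 198 216]
 [206 201 176 180 181 182 185 186 186 185 184 181 178 172 199 213]
 [205 202 176 180 183 185 185 186 186 185 183 181 179 172 201 212]
 [207 203 176 180 183 184 185 185 185 184 183 183 178 175 202 213]
 [209 205 184 178 181 183 184 184 185 185 184 182 177 192 204 215]
 [214 207 203 182 182 183 184 185 185 185 184 181 180 203 206 217]
 [215 211 208 202 183 184 184 186 186 185 182 185 204 206 211 218]
 [216 215 210 210 210 198 187 186 185 188 193 209 206 209 216 218]
 [216 215 215 213 212 214 213 209 210 210 210 210 209 214 216 218]]
```

Call:
jog_arm(
  targets=[0, 0, 0.002, 0, 0, 0, 0, 0, 0.004, 0, 0, 0, 0, 0, 0.005, 0, 0, 0, 0, 0, 0.005, 0, 0, 0, 0, 0, 0.005, 0, 0, 0],
)

```text
time_s: 12.17
ee_pos: [0.5025, 0.0119, 0.0335]
orientation: [3.142, -0.0, 3.01]
wrist_force: [-0.7, 0.2, -2.4]
grip_width: 0.0583
grasp_force: 65.5
```

Call:
jog_arm(
  targets=[0, 0, 0.002, 0, 0, 0, 0, 0, 0.004, 0, 0, 0, 0, 0, 0.006, 0, 0, 0, 0, 0, 0.008, 0, 0, 0, 0, 0, 0.008, 0, 0, 0, 0, 0, 0.008, 0, 0, 0],
)

```text
time_s: 12.67
ee_pos: [0.5029, 0.0119, 0.0263]
orientation: [-3.142, 0.001, 3.01]
wrist_force: [-2.5, 0.7, 7.6]
grip_width: 0.0591
grasp_force: 66.7
```

Call:
jog_arm(
  targets=[0, 0, 0.001, 0, 0, 0, 0, 0, 0.002, 0, 0, 0, 0, 0, 0.002, 0, 0, 0, 0, 0, 0.002, 0, 0, 0],
)

```text
time_s: 13.0
ee_pos: [0.503, 0.0118, 0.0262]
orientation: [-3.141, 0.002, 3.01]
wrist_force: [-8.3, 1.1, 27.5]
grip_width: 0.0591
grasp_force: 69.3
```

Call:
jog_arm(
  targets=[0.0007, 0, 0, 0, 0, 0, 0.0007, 0, 0, 0, 0, 0, 0.0007, 0, 0, 0, 0, 0, 0.0007, 0, 0, 0, 0, 0, 0.0007, 0, 0, 0, 0, 0],
)

```text
time_s: 13.42
ee_pos: [0.503, 0.0118, 0.0262]
orientation: [-3.141, 0.003, 3.01]
wrist_force: [-7.2, 1.0, 25.4]
grip_width: 0.0588
grasp_force: 69.1
```

Run:
```python
from h import *
for i in range(3):
    o=r.observe(); t=r.capture(["top","scene","wrist"][i]); np.save(f"pics/f{i}.npy",t)
    print(o["ee_pos"].round(4),o["orientation"].round(4),o["wrist_force"].round(1),o["ft_torque"].round(2),o["grasp_force"].round(1))
# tape inner front edge and cover in wrist view: row profile along column 253, and column profile on row 170
g=cv2.cvtColor(t,cv2.COLOR_RGB2GRAY); print(g[100:240:2,230]); print(g[150,130:380:3])
```

```text
Traceback (most recent call last):
AttributeError: 'float' object has no attribute 'round'
```

The TCP stopped at z = 0.0262, which matches the predicted flush height of 0.0263. The press is a steady 25 N and the grip 69 N, with the pair centred on the goal, so I'm handing in.

```bash
python3 -c "
from workcell import r
o=r.observe(); print(o['ee_pos'],o['wrist_force'],o['grasp_force']); print(r.job_done())"
```

```text
[0.50299006 0.01184985 0.02623819] [-6.67556519  0.11746176 25.51424407] 69.0501058101654
the job is handed in; nothing more can be done
None
```

I slid the lower half into the goal outline (about 1 mm off centre by my measurements), fitted the cover on its dowels, pressed it flush, and handed in at about 13.5 s still gripping (69 N) and pressing (25 N); my first grasp closed on the spring plunger by mistake before I regripped, and the hand-in returned no verdict.

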